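# Snug the gift-card stop and tighten its wing knob

## Task

On the wooden card board, push the sliding stop with a fingertip until the pack of gift cards is snug between it and the fixed end stop. Then tighten the red wing knob that locks the stop, flicking its wings round clockwise (seen from above) with fingertip strokes until it will turn no further, and take the hand away. Push gently, do not pinch, grip or lift anything or force it past its stop, and leave the things standing around alone.

Things in the scene. Friction and masses are not known exactly. Their poses are not given: they have to be found in the camera images.
- card_board: Fixed brown wooden board on the counter, 110 (x) x 300 (y) x 16 mm thick; origin on its underside, its own y axis runs along its length towards the fixed end stop, its x axis across it (away from the robot at yaw 0), z up. The board spans y = -160 to +140 mm. The fixed end stop is a dark wooden strip, 22 mm high above the board, its inner face at y = +132 mm. The axis of the threaded stud and of the wing knob is at x = 0, y = -85 mm; the stud ends 52 mm above the counter.
- card_stop (a joint): Travel of the sliding stop along the board's +y, in m: 0 drawn back, about 0.045 when the cards are snug between it and the end stop; starts at 0.008 to 0.026. It slides stiffly (2 N) and stays where it is left.
- stop_back (a point): Middle of the back face (the face towards the wing knob) of the sliding stop: a dark wooden bar 96 mm across the board, 14 mm thick along y, its top 41 mm above the counter. Push this face towards the board's +y. Behind it, along the middle of the board, a flat slotted aluminium bar 32 mm wide runs under the wing knob, top 21 mm above the counter.
- wing_knob (a joint): Turn of the red wing knob, in rad: grows clockwise seen from above, 0 loosest, 6.28 tight against its end stop; starts at 0.7 to 2.2. At value q the two wings lie at angles -q and pi - q from the board's x axis (counter-clockwise positive). It turns stiffly (0.05 N m, about 2 N at the wing ends), stays where it is left and sinks 0.7 mm a radian as it tightens.
- knob_wings (a point): Point on the knob's turning axis at mid height of its two wings. Red plastic; wings opposite each other, 68 mm from tip to tip, 6 mm thick, 22 mm high (11 mm above and below this point); outside 12 mm from the axis only the wings are there; the hub is 22 mm across.
- gift_cards_center (a point): Centre of the loose banded pack of cream gift cards lying on the board, 82 x 52 x 16 mm solid (84 x 54 x 18 over its edges), long side along the board, 90 g; at the start up to 9 mm from the end stop, askew by up to 0.08 rad.
- rubber_stamp: Loose bystander: stamp with red wooden handle, 26x38x70 mm, origin at its foot.
- ink_pad: Loose bystander: blue ink pad tin, 56x80x17 mm, origin at its underside.
- matchbox: Loose bystander: small matchbox lying flat, 37x56x16 mm, origin at its underside. To its left, behind the board, stands a tall upright counter sign, fixed.
- coaster_stack: Loose bystander: stack of round cork coasters, 70 mm across, 19 mm high, origin at its underside. Behind it stands the shop's tall, solid drink dispenser (near x 0.58, y 0.23): keep the arm clear of it on the way from the left.
- gift_cards: The same pack of cards as a body; origin at the middle of its underside, its x axis along its long side.
Things that resemble listed ones, but are neither listed nor needed, are in the scene too. What is shaped like the gift_cards but turquoise is not meant.

How it is judged:
By the outcome, as a careful person would: the job done as asked, in the order asked, and still so for the second after the job is handed in, with the robot touching nothing.
It also fails if it takes over 69 s, if anything falls off the work surface, if the arm or the gripper's body presses on something with over 40 N, if the wrist force passes 120 N, or if a joint passes its speed limit or range.

## Robot

A 6-joint arm with a two-finger parallel gripper is mounted at the origin on a cart in front of the work surface, level with it; the furniture and walls round the work are solid. World frame = base frame: x ahead of the robot, y to its left, z up, the work surface at z = 0. Lengths are in mm, angles in rad, forces in N, time in s.
With the tool pointing down it reaches from about 300 to 775 mm from the base axis. Payload 14.6 kg.
Tool frame: the origin (TCP) lies between the finger pads; the fingertips stand 8 mm ahead of it and the grasp point (between the pads) lies 11 mm behind it; z points along the fingers, y is the direction in which the jaws open and shut (so a half turn about z gives the same grasp; the last joint's range is limited). The gripper opens to 94 mm and grips with 3 to 60 N. Pads are 16 mm wide; open, the fingers measure 119 mm over their backs; the gripper's body (75 mm by 177 mm) begins 78 mm behind the grasp point.
Start: joints at [1.111, 0.3, 1.521, -0, 1.321, -0.067], TCP at [210.524, 508.103, 213.446] pointing down, gripper open.
Joint ranges: [-3.03, 3.03], [-0.79, 2.21], [0.23, 2.52], [-1.04, 4.18], [0, 3.07], [-2.55, 2.55]. Speed limits (rad/s): [2.22, 2.22, 2.57, 3.14, 3.14, 3.14].

## Interface

Orientations are given as [roll, pitch, yaw] about the fixed x, y, z axes, in that order (R = Rz(yaw) Ry(pitch) Rx(roll)).
In Python, from cell import manip, cams, models gives the robot as it stands. The module is installed in compiled form; this text tells all that it offers.
- The arm moves only by the shell command python3 -m pendant 'ROWS' [OPENING] [FORCE]. ROWS is JSON, a list that holds one entry, the list of rows, each a list of 4 numbers: the shift along the tool's x, y, z in cm, then the turn about the tool's z in rad. In form: [[[x, y, z, roll], ...]]. A call has 1 to 5 rows; each row is the pose to reach, as a shift and turn from the pose commanded when the call began, along the tool's axes at that moment; what a row does not reach only later rows make up. A row lasts 1/10 s, in which the tool goes at most 50 mm and 8.59 degrees, less where a joint would pass 70% of its speed; a pose out of reach is approached as far as the arm can. A call with a gripper value outside its range is refused whole. OPENING is the opening, from -1 (shut) to 1 (fully open), so that 0 is half open, set as the call begins (- or left out, the last holds). The fingers move at their own pace and stop on an object; FORCE is the grip in N (left out, the last holds). Time passes only in rows, so rows that repeat a pose let the fingers close. It gives the time, the measured TCP pose, the force and the opening at its end, in the units of the state.
- manip.read_state(): the state, without advancing time (a new reading comes with each control period).
- cams.camera(name): name is "scene" or "top" or "wrist"; returns a dict with "frame" (420x560x3 uint8, red, green, blue), "K" (3x3 intrinsics, pixels), "pose" (4x4, takes a point from camera to world coordinates). Camera axes: x right, y down, z forward; pixel columns grow to the right and rows downward; lengths in mm; the calibration is good to about 2 mm. The wrist camera is an equidistant fisheye: a pixel r from the principal point sees the ray r / f radians off the axis. A picture is of the moment at which its call begins. There is no depth.
- manip.sign_off(): hands the job in, once; it reports no verdict.
Trained networks look in the newest picture that a camera, given by its name, has taken for a name from the list of things; names that differ only in an ending like _2 or _b are one class to them, and where a whole thing is asked for, a point or a joint stands for the part that bears it (a point fixed in the world has none). Each returns a list of dicts, best first, with "score" (0 to 1); they miss things now and then, are a little off and sometimes report something else, mostly with a low value. They report only what shows in the picture. A call takes as long as a camera call. They do not tell look-alikes from the thing itself.
- models.regions_of(camera, name): "pixels" (420x560 bool, what is visible of it) and "point" ([column, row] in pixels, amid what is visible of it).
The state is a dict: "clock": time; "joints": joint angles; "qd": joint speeds; "effort": joint torques, N m; "eef_pos": TCP position; "eef_rot": TCP orientation; "wrist_force": force on the tool from outside, world axes, zero at the start; "moment": the same for the moment, N m; "finger_gap": finger opening in mm.
Only numpy, scipy, OpenCV 4.12 (cv2) and the standard library are available. Lean on these libraries where they do the work, as an engineer would, in place of code of your own. Each camera call takes 0.05 s, during which the arm holds its last target.

## Working session

There is one attempt and no reset: what is moved stays moved. The work goes in short steps, Python scripts to look and compute and a shell command to move; the robot and the scene stay as the last step left them, time stands still between calls to the robot, and variables do not carry over. Pictures are saved under pics/ and viewed, and the job is handed in when it is done.

```bash
mkdir -p pics; cat > h.py <<'E'
import numpy as np, cv2
from cell import manip, cams, models
def snap(n,f):
    c=cams.camera(n); cv2.imwrite('pics/'+f,c['frame'][:,:,::-1]); return c
def ray(c,px):
    K=np.array(c['K']);P=np.array(c['pose']);d=np.array([(px[0]-K[0,2])/K[0,0],(px[1]-K[1,2])/K[1,1],1.])
    if c.get('fish'):
        r=np.hypot(d[0],d[1]);d=np.array([d[0]/r*np.sin(r),d[1]/r*np.sin(r),np.cos(r)]) if r>1e-9 else np.array([0,0,1.])
    return P[:3,3],P[:3,:3]@(d/np.linalg.norm(d))
def atz(c,px,z):
    o,d=ray(c,px);return o+d*(z-o[2])/d[2]
def proj(c,p):
    P=np.array(c['pose']);K=np.array(c['K']);q=P[:3,:3].T@(np.array(p)-P[:3,3])
    if c.get('fish'):
        r=np.hypot(q[0],q[1]);t=np.arctan2(r,q[2]);q=np.array([q[0]/r*t,q[1]/r*t,1])
    q=K@(q/q[2]);return q[:2]
def tri(c1,p1,c2,p2):
    A=np.zeros((3,3));b=np.zeros(3)
    for c,p in((c1,p1),(c2,p2)):
        o,d=ray(c,p);M=np.eye(3)-np.outer(d,d);A+=M;b+=M@o
    return np.linalg.solve(A,b)
E
python3 - <<'E'
from h import *
np.set_printoptions(precision=1,suppress=True)
s=manip.read_state();print(s['clock'],s['eef_pos'],s['eef_rot'],s['finger_gap'])
C={}
for n in('scene','top','wrist'):
    C[n]=snap(n,n+'0.png');print(n,C[n]['K'],C[n]['pose'])
for n in('scene','top'):
  for k in('card_board','card_stop','stop_back','wing_knob','knob_wings','gift_cards'):
    print(n,k,[(round(r['score'],2),np.array(r['point']).round(),r['pixels'].sum()) for r in models.regions_of(n,k)][:3])
E
```

```text
0.0 [210.4 507.9 212.9] [-3.1 -0.   2.7] 93.88898809323604
scene [[390.2   0.  277.8]
 [  0.  390.2 211. ]
 [  0.    0.    1. ]] [[   0.1   -0.8    0.5   35. ]
 [  -1.    -0.1    0.1 -185.2]
 [  -0.    -0.6   -0.8  803.7]
 [   0.     0.     0.     1. ]]
top [[441.    0.  273.5]
 [  0.  441.  213.3]
 [  0.    0.    1. ]] [[  -0.    -1.     0.2  333.3]
 [  -1.     0.    -0.  -103.4]
 [   0.    -0.2   -1.   958.9]
 [   0.     0.     0.     1. ]]
wrist [[325.2   0.  281.7]
 [  0.  325.2 211.4]
 [  0.    0.    1. ]] [[  0.4   0.9   0.3 134.3]
 [  0.9  -0.4  -0.1 539. ]
 [ -0.    0.3  -1.  385.3]
 [  0.    0.    0.    1. ]]
scene card_board [(0.77, array([307., 243.]), np.int64(4933)), (0.59, array([330., 234.]), np.int64(239))]
scene card_stop []
scene stop_back [(0.77, array([302., 241.]), np.int64(888))]
scene wing_knob [(0.78, array([330., 235.]), np.int64(212))]
scene knob_wings [(0.51, array([330., 232.]), np.int64(201))]
scene gift_cards [(0.82, array([255., 240.]), np.int64(884)), (0.61, array([401., 248.]), np.int64(815))]
top card_board [(0.71, array([384., 170.]), np.int64(266)), (0.56, array([307., 237.]), np.int64(5970))]
top card_stop [(0.71, array([310., 234.]), np.int64(878)), (0.32, array([307., 177.]), np.int64(506))]
top stop_back [(0.63, array([303., 232.]), np.int64(962))]
top wing_knob [(0.7, array([336., 229.]), np.int64(160)), (0.31, array([260., 239.]), np.int64(1031))]
top knob_wings [(0.67, array([340., 234.]), np.int64(149))]
top gift_cards [(0.68, array([308., 234.]), np.int64(1088)), (0.56, array([259., 238.]), np.int64(1052)), (0.55, array([407., 232.]), np.int64(971))]
```

View pics/scene0.png

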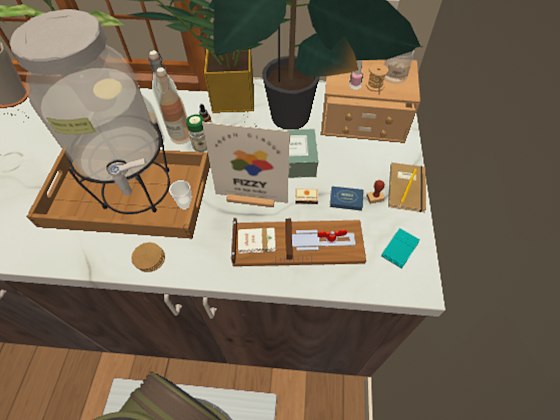

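View pics/top0.png

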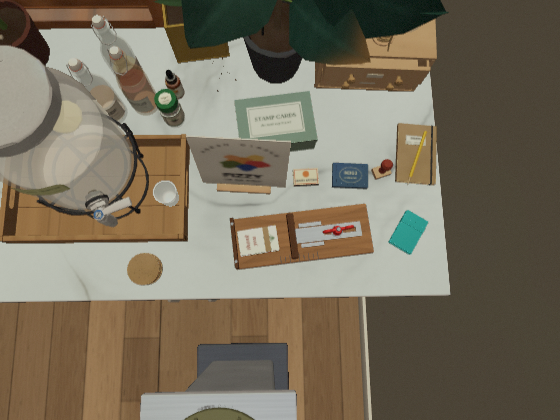

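```bash
python3 - <<'E'
import cv2
for n,(x0,y0,x1,y1) in {'scene':(200,180,450,330),'top':(200,160,450,310)}.items():
    a=cv2.imread(f'pics/{n}0.png')[y0:y1,x0:x1];cv2.imwrite(f'pics/{n}0c.png',cv2.resize(a,None,fx=3.2,fy=3.2,interpolation=cv2.INTER_CUBIC))
E
```

```text
(no output)
```

View pics/top0c.png

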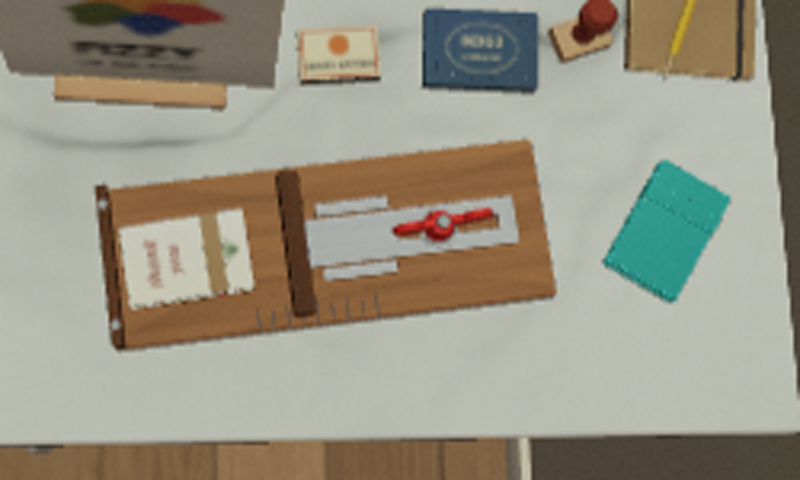

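View pics/scene0c.png

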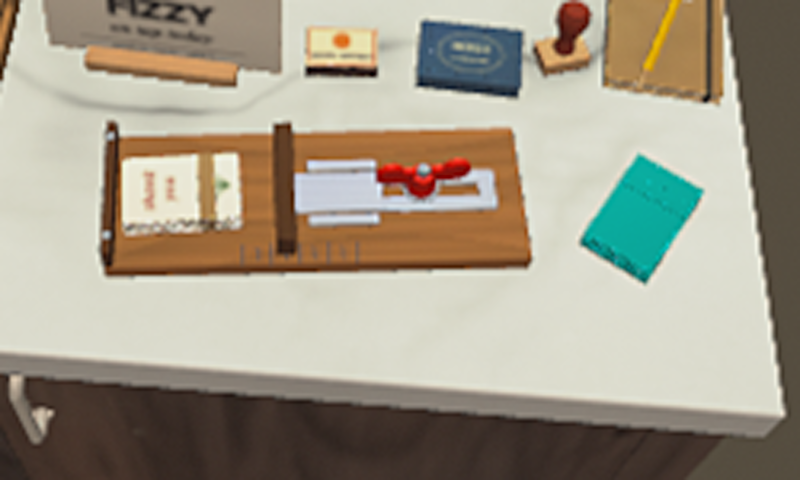

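The cream pack on the board at top (259,238) is the one meant. The turquoise block at top (407,232) lies off the board and is the decoy. Next I work out the board pose.

```bash
python3 - <<'E'
from h import *
import json
np.set_printoptions(precision=1,suppress=True)
t=cams.camera('top');s=cams.camera('scene')
T=lambda x,y:(200+(x+.5)/3.2-.5,160+(y+.5)/3.2-.5); S=lambda x,y:(200+(x+.5)/3.2-.5,180+(y+.5)/3.2-.5)
# right end corners far, near ; stud ; stop top
pt={'rf':T(530,141),'rn':T(552,292),'lf':T(97,187),'ln':T(117,346)}
ps={'rf':S(513,129),'rn':S(530,261)}
for k in pt: print(k,'top@16',atz(t,pt[k],16))
for k in ps: print(k,'scene@16',atz(s,ps[k],16),'tri',tri(t,pt[k],s,ps[k]))
print('knob tri',tri(t,T(440,222),s,S(424,172)))
print('stoptop far',tri(t,T(288,171),s,S(283,124)),'near',tri(t,T(303,314),s,S(286,252)))
# fit pose from corners
from scipy.optimize import least_squares
B=[(55,-160,16),(-55,-160,16)]
obs=[(t,pt['rf'],(55,-160,16)),(t,pt['rn'],(-55,-160,16)),(s,ps['rf'],(55,-160,16)),(s,ps['rn'],(-55,-160,16)),(t,T(440,222),(0,-85,52)),(s,S(424,169),(0,-85,52)),
(t,T(97,187),(55,140,38)),(s,S(105,272),(-55,140,0)),(t,T(120,349),(-55,140,10))]
def w(v,p):
    c,q=np.cos(v[2]),np.sin(v[2]);return np.array([v[0]+c*p[0]-q*p[1],v[1]+q*p[0]+c*p[1],p[2]])
f=lambda v:np.concatenate([proj(c,w(v,p))-np.array(o) for c,o,p in obs])
r=least_squares(f,[450,-180,0],loss='soft_l1');print(r.x,'yaw',r.x[2].round(4));print(r.fun.reshape(-1,2))
E
```

```text
rf top@16 [ 540.  -319.8   16. ]
rn top@16 [ 435.9 -328.8   16. ]
lf top@16 [511.7 -23.2  16. ]
ln top@16 [404.1 -36.9  16. ]
rf scene@16 [ 541.5 -322.7   16. ] tri [ 539.8 -320.8   18.1]
rn scene@16 [ 433.8 -331.8   16. ] tri [ 436.9 -331.7    9.3]
knob tri [ 479.8 -252.5   47.9]
stoptop far [ 516.5 -152.7   40.2] near [ 423.2 -161.7   22.2]
[ 471.2 -168.3    0.1] yaw 0.1043
[[ 0.8 -1.2]
 [ 2.1  1.3]
 [-0.4 -0.4]
 [ 0.6  0.3]
 [ 1.5 -0.6]
 [-0.6  0.1]
 [-0.8 -1.7]
 [-0.8  2.5]
 [-1.7  0.3]]
```

```bash
python3 - <<'E'
from h import *
np.set_printoptions(precision=3,suppress=True)
t=cams.camera('top');s=cams.camera('scene')
print('sign topL',tri(t,(197,137),s,(208,124)),'topR',tri(t,(289,140),s,(290,128)),'base',atz(t,(272,192),10))
print('tap',tri(t,(105,217),s,(122,188)), 'cup',tri(t,(165,190),s,(180,190)))
q=manip.read_state();print(q['clock'],q['joints'],q['eef_rot'],q['eef_pos'])
from scipy.spatial.transform import Rotation as R
M=R.from_euler('xyz',q['eef_rot']).as_matrix();print(M)
for tgt in([430,-200,240],): print(M.T@(np.array(tgt)-q['eef_pos'])/10)
E
```

```text
sign topL [614.891  19.175 230.024] topR [ 605.867 -146.097  238.685] base [ 570.465 -115.475   10.   ]
tap [490.929 194.542 154.557] cup [566.338 110.164  55.116]
0.95 [ 1.111  0.3    1.521  0.     1.321 -0.067] [ 3.142 -0.     2.749] [210.518 508.109 213.465]
[[-0.924  0.383 -0.   ]
 [ 0.383  0.924  0.   ]
 [ 0.     0.    -1.   ]]
[-47.38  -57.018  -2.655]
```

```bash
python3 -m pendant '[[[-3.1,-3.7,-0.2,0],[-6.2,-7.4,-0.4,0],[-9.3,-11.1,-0.6,0],[-12.4,-14.8,-0.8,0],[-15.5,-18.5,-1.0,0]]]' -1 10; python3 -m pendant '[[[-3.1,-3.7,-0.2,0],[-6.2,-7.4,-0.4,0],[-9.3,-11.1,-0.6,0],[-12.4,-14.8,-0.8,0],[-15.5,-18.5,-1.0,0]]]'; python3 -m pendant '[[[-3.1,-3.7,-0.2,-0.1],[-6.2,-7.4,-0.4,-0.2],[-9.3,-11.1,-0.6,-0.3],[-12.4,-14.8,-0.8,-0.4],[-16,-19.5,-1.0,-0.495]]]'
```

```text
clock: 1.45
eef_pos: [283.0, 276.1, 223.6]
eef_rot: [3.141, 0.0, 2.749]
wrist_force: [1.0, -0.2, 0.6]
finger_gap: 57.4
clock: 1.95
eef_pos: [355.4, 45.7, 233.9]
eef_rot: [3.141, 0.001, 2.749]
wrist_force: [0.2, 0.9, -0.1]
finger_gap: 17.5
clock: 2.45
eef_pos: [426.3, -187.0, 243.4]
eef_rot: [-3.141, 0.001, -3.036]
wrist_force: [0.8, 1.0, 0.3]
finger_gap: 0.5
```

```bash
python3 -m pendant '[[[0,0,0,0],[0,0,0,0]]]'; python3 - <<'E'
from h import *
np.set_printoptions(precision=3,suppress=True)
c=snap('wrist','w1.png');q=manip.read_state();print(q['joints'],q['eef_pos'],q['eef_rot'],c['pose'])
import pickle;pickle.dump({'K':c['K'],'pose':c['pose'],'fish':1},open('w1.pkl','wb'))
E
```

```text
clock: 2.65
eef_pos: [425.8, -185.3, 242.7]
eef_rot: [3.141, -0.001, -3.042]
wrist_force: [-0.6, 0.2, -0.1]
finger_gap: 0.6
[-0.488  0.083  1.709  0.     1.35  -2.159] [ 425.834 -184.465  242.959] [ 3.141 -0.    -3.041] [[  -0.1      0.955    0.28   343.885]
 [   0.995    0.096    0.03  -194.418]
 [   0.002    0.282   -0.959  415.118]
 [   0.       0.       0.       1.   ]]
```

View pics/w1.png

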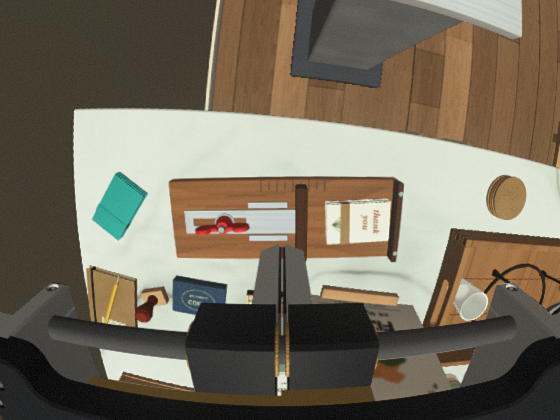

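```bash
python3 - <<'E'
import cv2
a=cv2.imread('pics/w1.png')[165:275,160:410];cv2.imwrite('pics/w1c.png',cv2.resize(a,None,fx=3.2,fy=3.2,interpolation=cv2.INTER_CUBIC))
E
```

```text
(no output)
```

View pics/w1c.png

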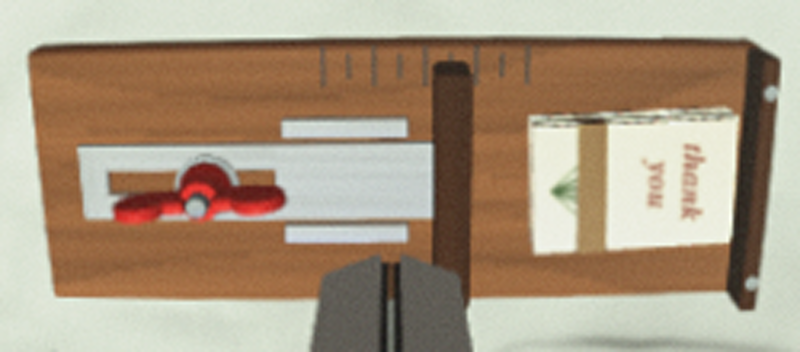

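```bash
cat > fit.py <<'E'
from h import *
import pickle
from scipy.optimize import least_squares
np.set_printoptions(precision=2,suppress=True)
t=cams.camera('top');s=cams.camera('scene');w1=pickle.load(open('w1.pkl','rb'))
T=lambda x,y:(200+(x+.5)/3.2-.5,160+(y+.5)/3.2-.5); S=lambda x,y:(200+(x+.5)/3.2-.5,180+(y+.5)/3.2-.5); W=lambda x,y:(160+(x+.5)/3.2-.5,165+(y+.5)/3.2-.5)
obs=[(t,T(530,141),(55,-160,16)),(t,T(552,292),(-55,-160,16)),(s,S(513,129),(55,-160,16)),(s,S(530,263),(-55,-160,16)),(t,T(440,220),(0,-85,52)),(s,S(424,169),(0,-85,52)),
(w1,W(31,53),(-55,-160,16)),(w1,W(57,297),(55,-160,16)),(w1,W(196,207),(0,-85,52)),(w1,W(779,60),(-55,140,38)),(w1,W(750,309),(55,140,38))]
def w(v,p):
    c,q=np.cos(v[2]),np.sin(v[2]);return np.array([v[0]+c*p[0]-q*p[1],v[1]+q*p[0]+c*p[1],p[2]])
def inv(v,P):
    c,q=np.cos(v[2]),np.sin(v[2]);d=np.array(P)[:2]-v[:2];return np.array([c*d[0]+q*d[1],-q*d[0]+c*d[1],P[2]])
E
python3 - <<'E'
from fit import *
f=lambda v:np.concatenate([proj(c,w(v,p))-np.array(o) for c,o,p in obs])
r=least_squares(f,[470,-168,0.1],loss='soft_l1');v=r.x;print(v,'yaw',v[2].round(4));print(r.fun.reshape(-1,2))
np.save('v.npy',v)
print('stop back top near',inv(v,atz(w1,W(433,75),41)),'mid',inv(v,atz(w1,W(434,180),41)),'top img',inv(v,atz(t,T(303,240),41)))
print('stud tri',tri(t,T(440,220),w1,W(196,207)),tri(s,S(424,169),w1,W(196,207)),'model',w(v,(0,-85,52)))
for n,a,b in(('L',(113,212),None),('R',(286,200),None)): print('wing tip',inv(v,atz(w1,W(*a),41)))
for a in((393,231),(494,212)): print('wing tip top',inv(v,atz(t,T(*a),45)))
for a,b in(((393,231),(286,200)),((494,212),(113,212))): print('tip tri', tri(t,T(*a),w1,W(*b)))
print('cards',[inv(v,atz(w1,W(*a),34)) for a in((530,116),(738,110),(730,243),(534,254))])
E
```

```text
[ 471.13 -167.91    0.1 ] yaw 0.1042
[[ 0.63 -1.13]
 [ 1.93  1.31]
 [-0.59 -0.38]
 [ 0.45 -0.29]
 [ 1.3   0.04]
 [-0.81  0.1 ]
 [-1.05 -1.07]
 [-1.    0.47]
 [ 0.68  0.44]
 [ 1.73 -0.71]
 [ 1.96  2.37]]
stop back top near [-47.94   2.85  41.  ] mid [-7.35  3.52 41.  ] top img [-0.6  7.3 41. ]
stud tri [ 480.68 -252.07   48.59] [ 479.03 -253.54   53.87] model [ 479.97 -252.45   52.  ]
wing tip [   5.57 -121.55   41.  ]
wing tip [  0.47 -52.85  41.  ]
wing tip top [ -2.2 -51.8  45. ]
wing tip top [   2.51 -119.69   45.  ]
tip tri [ 473.63 -219.38   50.34]
tip tri [ 484.78 -285.22   52.71]
cards [array([-30.46,  40.26,  34.  ]), array([-32.97, 123.55,  34.  ]), array([ 23.  , 125.62,  34.  ]), array([26.13, 43.97, 34.  ])]
```

```bash
python3 -m pendant '[[[-1.5,-0.2,4,0],[-3,-0.5,8,0],[-4.7,-0.7,12,0],[-4.7,-0.7,16,0],[-4.7,-0.7,17.8,0]]]' - 25; python3 -m pendant '[[[0,0,0,0],[0,0,0,0]]]';python3 st.py; python3 - <<'E'
from h import *
c=snap('top','t2.png')['frame'];cv2.imwrite('pics/t2c.png',cv2.resize(c[180:290,200:400,::-1],None,fx=3.5,fy=3.5,interpolation=cv2.INTER_CUBIC))
c=snap('scene','s2.png')['frame'];cv2.imwrite('pics/s2c.png',cv2.resize(c[180:290,200:400,::-1],None,fx=3.5,fy=3.5,interpolation=cv2.INTER_CUBIC))
E
```

```text
clock: 3.3
eef_pos: [472.5, -185.0, 62.1]
eef_rot: [3.14, -0.003, -3.038]
wrist_force: [0.5, -0.5, 0.2]
finger_gap: 0.5
clock: 3.5
eef_pos: [474.0, -186.5, 66.2]
eef_rot: [-3.141, 0.001, -3.039]
wrist_force: [0.6, -0.2, 1.7]
finger_gap: 0.9
3.5 board [  0.93 -18.76  66.22] rot [-3.14  0.   -3.04] yaw-board -0.0011794389074011313 F [ 0.56 -0.16  1.73] M [0.05 0.01 0.08] 0.8826027931669048
```

View pics/t2c.png

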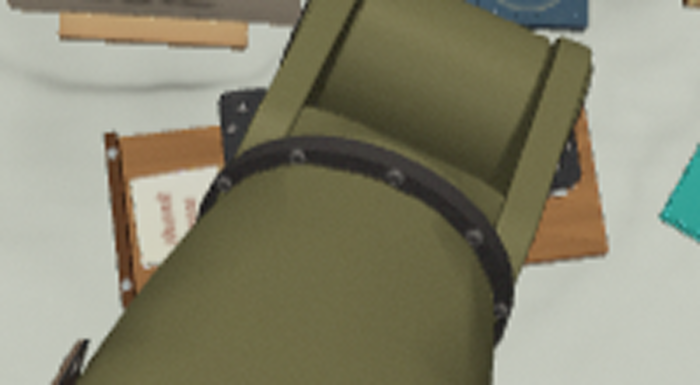

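View pics/s2c.png

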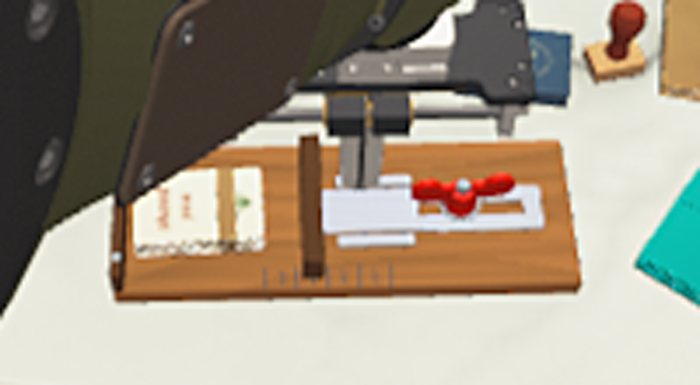

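The scene view shows the closed fingers (crop 360,170) between the stop (315,200) and the left wing (430,190). I'll descend there.

```bash
python3 -m pendant '[[[0,0,1,0],[0,0,2,0],[0,0,3.0,0],[0,0,3.0,0],[0,0,3.0,0]]]'; python3 st.py; python3 - <<'E'
from h import *
c=snap('scene','s3.png')['frame'];cv2.imwrite('pics/s3c.png',cv2.resize(c[180:290,200:400,::-1],None,fx=3.5,fy=3.5,interpolation=cv2.INTER_CUBIC))
c=snap('wrist','w3.png')
E
```

```text
clock: 4.1
eef_pos: [473.4, -187.0, 34.8]
eef_rot: [3.141, -0.001, -3.039]
wrist_force: [-0.0, -0.5, -0.5]
finger_gap: 0.2
4.1 board [  0.29 -19.19  34.81] rot [ 3.14 -0.   -3.04] yaw-board -0.002103201257272591 F [-0.02 -0.48 -0.48] M [ 0.02  0.03 -0.  ] 0.17505800104354033
```

View pics/s3c.png

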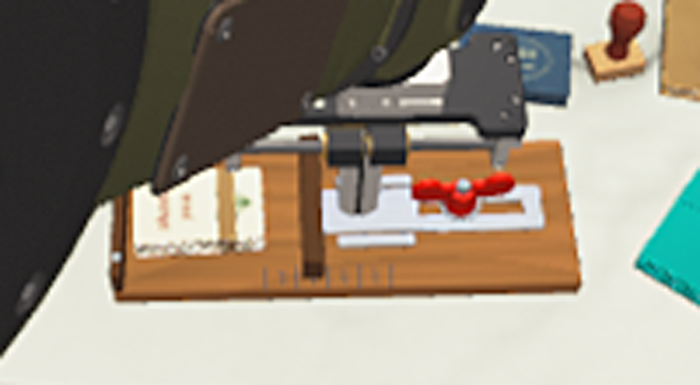

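View pics/w3.png

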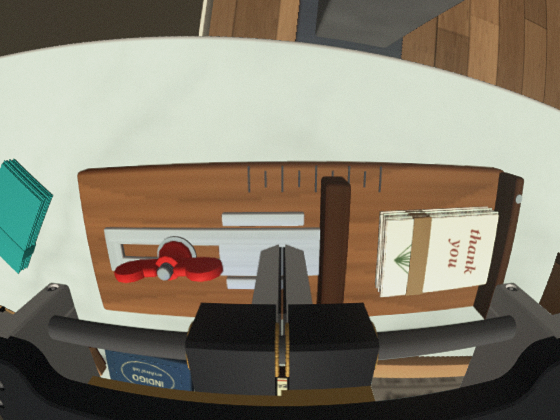

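```bash
python3 -m pendant '[[[0,0.3,0,0],[0,0.6,0,0],[0,0.9,0,0],[0,1.2,0,0],[0,1.5,0,0]]]';  python3 -m pendant '[[[0,0.3,0,0],[0,0.6,0,0],[0,0.9,0,0],[0,1.2,0,0],[0,1.2,0,0]]]'; python3 st.py; python3 - <<'E'
from h import *
c=snap('wrist','w4.png')
E
```

```text
clock: 4.7
eef_pos: [472.1, -172.0, 35.3]
eef_rot: [-3.141, 0.0, -3.039]
wrist_force: [-0.6, -2.3, 0.9]
finger_gap: 0.6
clock: 5.2
eef_pos: [470.8, -159.7, 35.1]
eef_rot: [3.141, -0.0, -3.039]
wrist_force: [-0.7, -0.4, 0.5]
finger_gap: 0.8
5.2 board [ 0.51  8.19 35.12] rot [ 3.14 -0.   -3.04] yaw-board -0.0017491768490800474 F [-0.72 -0.44  0.53] M [ 0.05 -0.01 -0.03] 0.7684572382357471
```

View pics/w4.png

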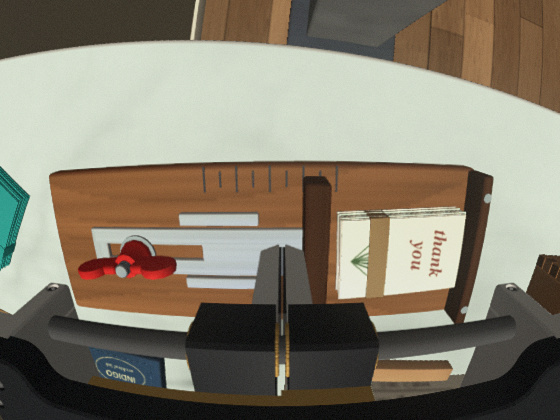

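```bash
for i in 1 2; do :; done; python3 -m pendant '[[[0,0.2,0,0],[0,0.4,0,0],[0,0.6,0,0],[0,0.8,0,0],[0,0.8,0,0]]]'; python3 st.py; python3 - <<'E'
from h import *
c=snap('wrist','w5.png')
E
```

```text
clock: 5.75
eef_pos: [469.9, -151.9, 35.1]
eef_rot: [3.141, -0.0, -3.039]
wrist_force: [0.1, -0.2, -0.4]
finger_gap: 0.2
5.75 board [ 0.48 16.03 35.12] rot [ 3.14 -0.   -3.04] yaw-board -0.0018754125077009576 F [ 0.06 -0.17 -0.36] M [ 0.03 -0.03 -0.01] 0.18506170296773203
```

View pics/w5.png

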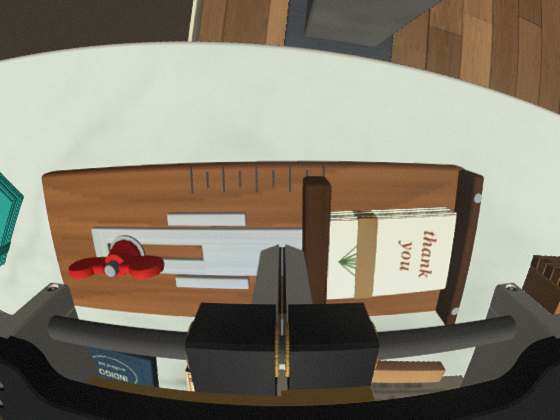

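```bash
python3 -m pendant '[[[0,0.15,0,0],[0,0.3,0,0],[0,0.45,0,0],[0,0.45,0,0]]]'; python3 st.py; python3 -m pendant '[[[0,0.1,0,0],[0,0.2,0,0],[0,0.2,0,0]]]'; python3 st.py; python3 - <<'E'
from h import *
c=snap('wrist','w6.png')
E
```

```text
clock: 6.2
eef_pos: [469.5, -147.5, 35.1]
eef_rot: [3.141, -0.0, -3.039]
wrist_force: [0.0, -1.6, 0.2]
finger_gap: 0.2
6.2 board [ 0.49 20.43 35.13] rot [ 3.14 -0.   -3.04] yaw-board -0.001928397499992407 F [ 0.02 -1.63  0.24] M [-0.13  0.07  0.  ] 0.17287657428999537
clock: 6.5
eef_pos: [469.3, -145.6, 35.1]
eef_rot: [3.142, -0.0, -3.039]
wrist_force: [-1.2, -1.3, 0.3]
finger_gap: 0.3
6.5 board [ 0.46 22.37 35.12] rot [ 3.14 -0.   -3.04] yaw-board -0.0019767018800336267 F [-1.24 -1.33  0.26] M [-0.25  0.06  0.04] 0.3300953837217697
```

View pics/w6.png

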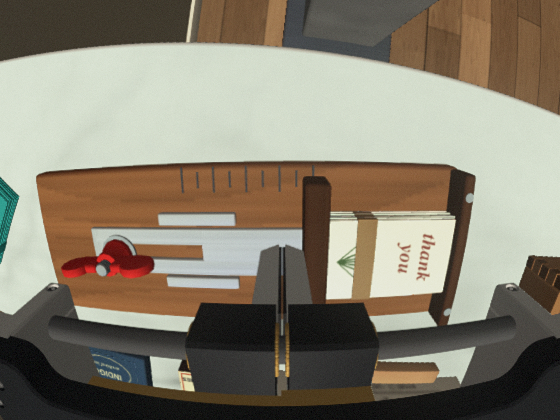

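```bash
for i in 1; do python3 -m pendant '[[[0,0.1,0,0],[0,0.1,0,0],[0,0.1,0,0]]]'; python3 st.py; done; python3 -m pendant '[[[0,0.1,0,0],[0,0.1,0,0],[0,0.1,0,0]]]'; python3 st.py
```

```text
clock: 6.85
eef_pos: [469.2, -145.1, 35.1]
eef_rot: [-3.141, 0.0, -3.039]
wrist_force: [-0.1, -5.6, -2.0]
finger_gap: 0.4
6.85 board [ 0.49 22.86 35.15] rot [-3.14  0.   -3.04] yaw-board -0.001991773430452426 F [-0.14 -5.64 -2.02] M [-1.01  0.1   0.03] 0.44798805642979617
clock: 7.15
eef_pos: [469.3, -145.0, 35.2]
eef_rot: [-3.139, 0.0, -3.039]
wrist_force: [-0.2, -14.3, -2.4]
finger_gap: 0.7
7.15 board [ 0.51 22.97 35.2 ] rot [-3.14  0.   -3.04] yaw-board -0.001938938545889446 F [ -0.19 -14.26  -2.37] M [-2.55  0.1   0.05] 0.7189474004212796
```

```bash
python3 -m pendant '[[[0,-0.5,0,0],[0,-1.2,0,0],[0,-2.0,-1.5,0],[0,-2.0,-5,0],[2.5,-2,-8,0]]]'; python3 -m pendant '[[[1,0,-3,0],[1.5,0,-5,0],[1.5,0,-5,0]]]'; python3 st.py; python3 - <<'E'
from h import *
import pickle
c=snap('wrist','w7.png');pickle.dump({'K':c['K'],'pose':c['pose'],'fish':1},open('w7.pkl','wb'))
cv2.imwrite('pics/w7c.png',cv2.resize(c['frame'][170:290,100:350,::-1],None,fx=3.2,fy=3.2,interpolation=cv2.INTER_CUBIC))
E
```

```text
clock: 7.65
eef_pos: [447.3, -166.4, 116.4]
eef_rot: [3.141, 0.001, -3.039]
wrist_force: [0.0, -0.9, 1.4]
finger_gap: 0.5
clock: 7.95
eef_pos: [432.0, -168.4, 167.7]
eef_rot: [-3.139, 0.004, -3.04]
wrist_force: [0.7, -0.0, -0.5]
finger_gap: 0.3
7.95 board [-38.98   3.62 167.69] rot [-3.14  0.   -3.04] yaw-board -0.002443667990355003 F [ 0.67 -0.   -0.48] M [ 0.07 -0.02  0.01] 0.2747131029902818
```

View pics/w7.png

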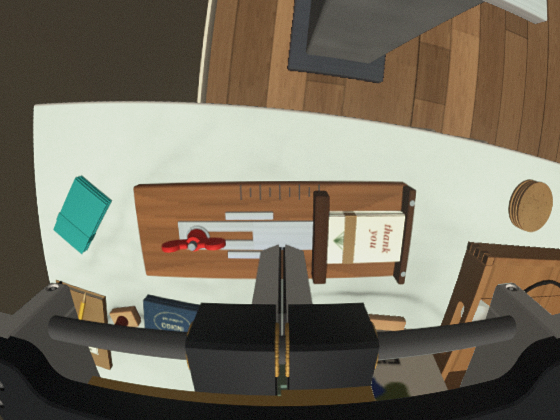

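View pics/w7c.png

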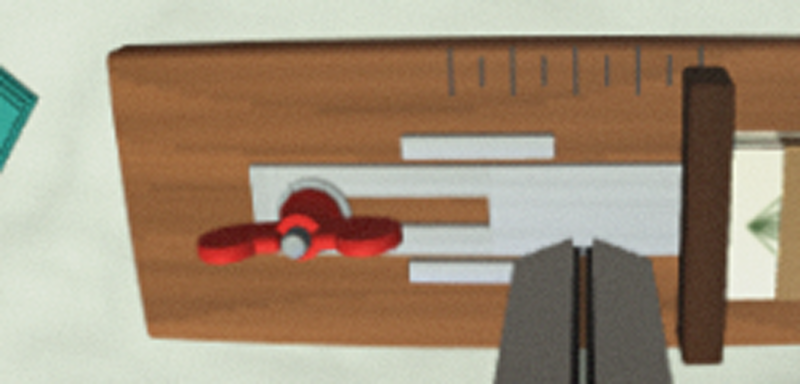

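The cards are now straight, wedged between the stop (w7 320,237) and the end stop (405,235). Next I measure the knob.

```bash
python3 - <<'E'
from fit import *
v=np.load('v.npy')
w7=pickle.load(open('w7.pkl','rb'));X=lambda x,y:(100+(x+.5)/3.2-.5,170+(y+.5)/3.2-.5)
print('stud',inv(v,tri(w1,W(196,207),w7,X(294,242))),inv(v,atz(w7,X(294,242),52)))
for z in (40,45,50):print(z,[inv(v,atz(w7,X(*a),z))[:2] for a in((199,246),(402,233))],[inv(v,atz(w1,W(*a),z))[:2] for a in((113,212),(286,200))])
print('tips tri',inv(v,tri(w1,W(113,212),w7,X(199,246))),inv(v,tri(w1,W(286,200),w7,X(402,233))))
for z in(16,):print('corner',inv(v,atz(w7,X(110,58),16)),inv(v,atz(w7,X(150,337),16)))
print('stop back',inv(v,atz(w7,X(683,80),41)),inv(v,atz(w7,X(682,200),41)))
E
```

```text
stud [  0.43 -86.76  48.18] [ -1.56 -85.75  52.  ]
40 [array([   5.65, -122.76]), array([ -0.15, -53.75])] [array([   5.93, -121.84]), array([  0.82, -52.96])]
45 [array([   3.52, -120.65]), array([ -2.19, -52.79])] [array([   4.13, -120.39]), array([ -0.92, -52.43])]
50 [array([   1.39, -118.55]), array([ -4.22, -51.84])] [array([   2.33, -118.94]), array([ -2.65, -51.9 ])]
tips tri [   3.77 -120.47   45.15] [ -0.27 -53.12  41.62]
corner [ -52.62 -158.6    16.  ] [  53.61 -158.68   16.  ]
stop back [-49.47  32.73  41.  ] [-11.64  33.43  41.  ]
```

```bash
python3 -m pendant '[[[-0.4,-3,1,-0.05],[-1.7,-6.5,4,-0.1],[-1.7,-6.5,7,-0.1],[-1.7,-6.5,9.3,-0.1],[-1.7,-6.5,9.3,-0.1]]]'; python3 -m pendant '[[[0,0,0,0],[0,0,0,0]]]';python3 st.py; python3 - <<'E'
from h import *
c=snap('scene','s8.png')['frame'];cv2.imwrite('pics/s8c.png',cv2.resize(c[180:290,220:420,::-1],None,fx=3.5,fy=3.5,interpolation=cv2.INTER_CUBIC))
c=snap('wrist','w8.png')
E
```

```text
clock: 8.5
eef_pos: [453.1, -229.6, 68.0]
eef_rot: [3.136, -0.005, -2.94]
wrist_force: [-0.5, 0.3, -0.2]
finger_gap: 0.5
clock: 8.7
eef_pos: [455.5, -230.8, 73.1]
eef_rot: [-3.141, 0.001, -2.939]
wrist_force: [0.3, -0.4, 0.3]
finger_gap: 0.5
8.7 board [-22.13 -60.9   73.1 ] rot [-3.14  0.   -2.94] yaw-board 0.09825278406632876 F [ 0.31 -0.44  0.25] M [ 0.01  0.02 -0.04] 0.48054758745661497
```

View pics/s8c.png

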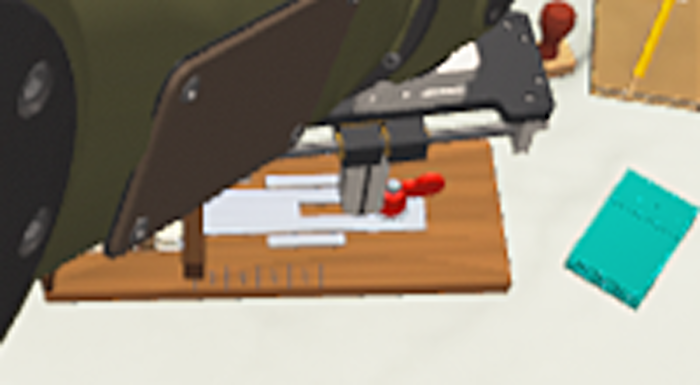

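View pics/w8.png

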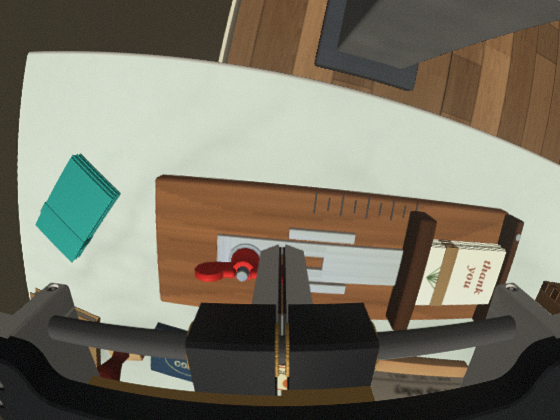

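```bash
python3 -m pendant '[[[0,0,0.7,0],[0,0,1.4,0],[0,0,1.9,0],[0,0,1.9,0]]]'; python3 -m pendant '[[[0,0,0.6,0],[0,0,1.2,0],[0,0,1.2,0]]]'; python3 st.py; python3 - <<'E'
from h import *
c=snap('scene','s9.png')['frame'];cv2.imwrite('pics/s9c.png',cv2.resize(c[180:290,220:420,::-1],None,fx=3.5,fy=3.5,interpolation=cv2.INTER_CUBIC))
c=snap('wrist','w9.png')
E
```

```text
clock: 9.2
eef_pos: [454.5, -230.4, 52.2]
eef_rot: [3.141, -0.001, -2.939]
wrist_force: [0.5, 0.1, -0.2]
finger_gap: 0.5
clock: 9.5
eef_pos: [454.5, -230.4, 40.2]
eef_rot: [3.141, -0.001, -2.939]
wrist_force: [0.0, -0.1, 0.1]
finger_gap: 0.7
9.5 board [-23.03 -60.45  40.22] rot [ 3.14 -0.   -2.94] yaw-board 0.09794592506530542 F [ 0.04 -0.13  0.12] M [0.07 0.04 0.02] 0.6547741139060318
```

View pics/s9c.png

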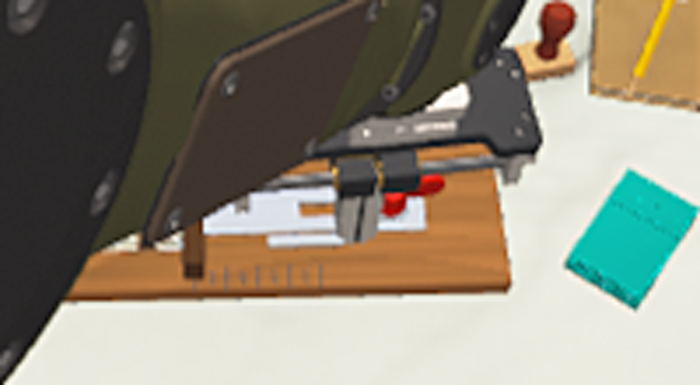

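View pics/w9.png

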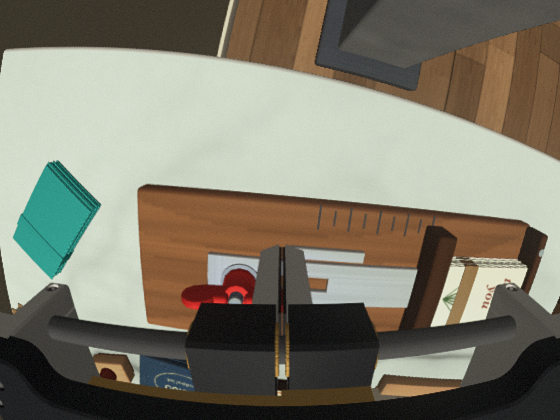

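```bash
python3 -m pendant '[[[-0.3,-0.05,0,0],[-0.6,-0.1,0,0],[-0.95,-0.15,0,0],[-0.95,-0.15,0,0]]]'; python3 st.py; python3 -m pendant '[[[-0.31,0.11,0,0.12],[-0.63,0.19,0,0.24],[-0.95,0.23,0,0.36],[-1.28,0.23,0,0.48],[-1.6,0.18,0,0.6]]]'; python3 st.py;  python3 - <<'E'
from h import *
c=snap('scene','s10.png')['frame'];cv2.imwrite('pics/s10c.png',cv2.resize(c[180:290,220:420,::-1],None,fx=3.5,fy=3.5,interpolation=cv2.INTER_CUBIC))
c=snap('wrist','w10.png')
E
```

```text
clock: 10.0
eef_pos: [464.7, -230.0, 41.1]
eef_rot: [3.141, -0.0, -2.939]
wrist_force: [-1.4, 0.3, 0.3]
finger_gap: 0.3
10.0 board [-12.89 -61.08  41.08] rot [ 3.14 -0.   -2.94] yaw-board 0.09826446243950393 F [-1.35  0.31  0.26] M [ 0.17  0.25 -0.02] 0.29456805531772007
clock: 10.5
eef_pos: [479.5, -225.1, 40.8]
eef_rot: [-3.141, -0.001, 2.739]
wrist_force: [-4.1, -0.8, -1.5]
finger_gap: 0.4
10.5 board [  2.33 -57.72  40.84] rot [-3.14 -0.    2.74] yaw-board -0.5069160755192081 F [-4.14 -0.77 -1.47] M [ 0.06  0.72 -0.07] 0.37291422509130934
```

View pics/w10.png

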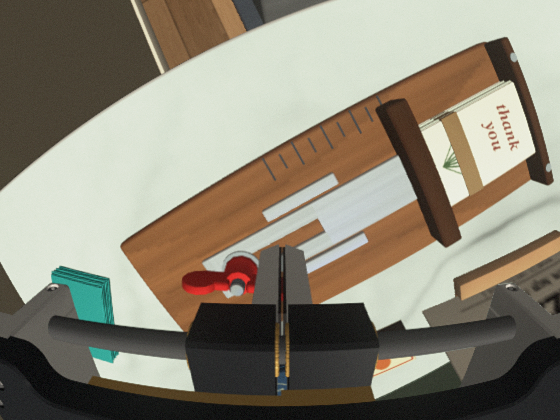

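The wing turns with the finger at about 4 N. I continue the same arc.

```bash
python3 -m pendant '[[[-0.31,0.11,0,0.12],[-0.63,0.19,0,0.24],[-0.95,0.23,0,0.36],[-1.28,0.23,0,0.48],[-1.6,0.18,0,0.6]]]'; python3 st.py; python3 -m pendant '[[[-0.31,0.11,0,0.12],[-0.63,0.19,0,0.24],[-0.95,0.23,0,0.36],[-1.28,0.23,0,0.48],[-1.6,0.18,0,0.6]]]'; python3 st.py;  python3 - <<'E'
from h import *
c=snap('wrist','w11.png')
E
```

```text
clock: 11.1
eef_pos: [494.9, -229.3, 40.6]
eef_rot: [-3.141, -0.002, 2.143]
wrist_force: [-1.6, 3.7, -2.9]
finger_gap: 0.4
11.1 board [ 17.25 -63.5   40.64] rot [-3.14 -0.    2.14] yaw-board -1.1028397306776108 F [-1.63  3.74 -2.9 ] M [ 0.62  0.32 -0.03] 0.39487987513028766
clock: 11.6
eef_pos: [505.6, -241.8, 40.8]
eef_rot: [3.142, -0.001, 1.543]
wrist_force: [1.3, 3.5, -2.1]
finger_gap: 0.5
11.6 board [ 26.57 -77.07  40.85] rot [ 3.14 -0.    1.54] yaw-board -1.7027263541709161 F [ 1.32  3.51 -2.13] M [ 0.63 -0.09 -0.01] 0.5018395788361252
```

View pics/w11.png

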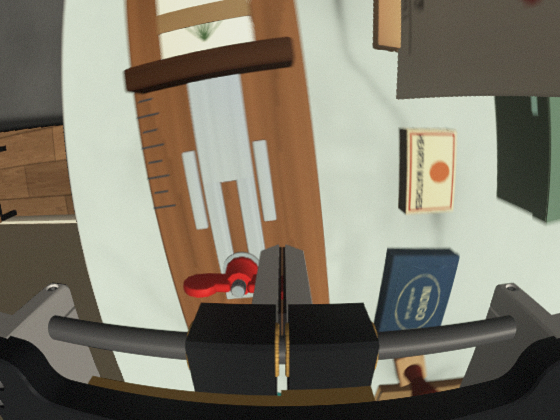

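```bash
python3 -m pendant '[[[-0.31,0.11,0,0.12],[-0.63,0.19,0,0.24],[-0.95,0.23,0,0.36],[-1.28,0.23,0,0.48],[-1.6,0.18,0,0.6]]]'; python3 st.py; python3 -m pendant '[[[-0.31,0.11,0,0.12],[-0.63,0.19,0,0.24],[-0.95,0.23,0,0.36],[-1.28,0.23,0,0.48],[-1.6,0.18,0,0.6]]]'; python3 st.py;  python3 - <<'E'
from h import *
c=snap('wrist','w12.png');print(manip.read_state()['joints'])
E
```

```text
clock: 12.15
eef_pos: [507.2, -258.1, 41.1]
eef_rot: [3.141, -0.001, 0.945]
wrist_force: [3.2, 1.6, -3.5]
finger_gap: 0.3
12.15 board [ 26.53 -93.45  41.09] rot [ 3.14 -0.    0.94] yaw-board -2.3009527201624476 F [ 3.16  1.64 -3.48] M [ 0.41 -0.49 -0.04] 0.26932650615257453
clock: 12.65
eef_pos: [499.5, -272.5, 41.3]
eef_rot: [3.14, -0.002, 0.345]
wrist_force: [3.2, 0.3, -3.4]
finger_gap: 0.7
12.65 board [  17.35 -106.93   41.3 ] rot [ 3.14 -0.    0.34] yaw-board -2.900938995441437 F [ 3.21  0.32 -3.42] M [ 0.05 -0.66  0.02] 0.7254579169484413
[-5.64604502e-01  5.37253037e-01  1.62005208e+00  5.03644062e-04
  9.82633735e-01  6.68997773e-01]
```

View pics/w12.png

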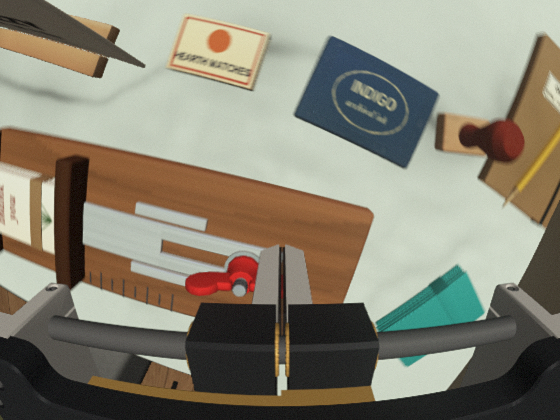

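```bash
python3 -m pendant '[[[-0.31,0.11,0,0.12],[-0.63,0.19,0,0.24],[-0.95,0.23,0,0.36],[-1.28,0.23,0,0.48],[-1.6,0.18,0,0.6]]]'; python3 st.py; python3 -m pendant '[[[-0.31,0.11,0,0.12],[-0.63,0.19,0,0.24],[-0.95,0.23,0,0.36],[-1.28,0.23,0,0.48],[-1.6,0.18,0,0.6]]]'; python3 st.py;  python3 - <<'E'
from h import *
c=snap('wrist','w13.png');print(manip.read_state()['joints'])
E
```

```text
clock: 13.2
eef_pos: [485.0, -279.8, 41.4]
eef_rot: [3.141, -0.002, -0.254]
wrist_force: [3.1, -2.2, -3.0]
finger_gap: 0.5
13.2 board [   2.11 -112.72   41.39] rot [ 3.14 -0.   -0.25] yaw-board 2.783579232159858 F [ 3.09 -2.23 -3.03] M [-0.38 -0.63 -0.04] 0.47238377007014853
clock: 13.7
eef_pos: [468.8, -277.6, 41.4]
eef_rot: [-3.141, -0.002, -0.854]
wrist_force: [2.3, -4.1, -2.6]
finger_gap: 0.7
13.7 board [ -13.68 -108.86   41.38] rot [-3.14 -0.   -0.85] yaw-board 2.1835192835287245 F [ 2.25 -4.06 -2.6 ] M [-0.65 -0.36 -0.03] 0.6705993022909175
[-6.01712638e-01  4.92168421e-01  1.69216267e+00 -3.90788537e-04
  9.55652155e-01  1.83087723e+00]
```

View pics/w13.png

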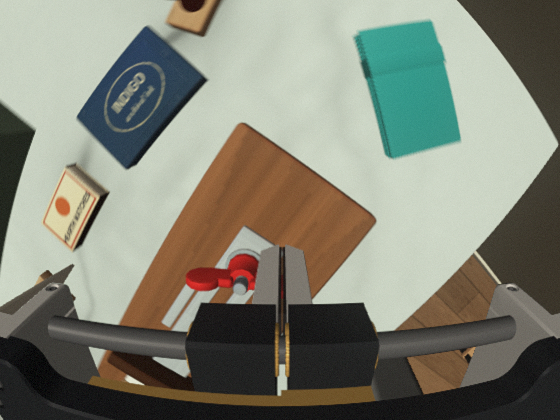

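```bash
python3 -m pendant '[[[-0.31,0.11,0,0.12],[-0.63,0.19,0,0.24],[-0.95,0.23,0,0.36],[-1.2,0.23,0,0.45],[-1.2,0.23,0,0.45]]]'; python3 st.py; python3 -m pendant '[[[-0.1,0.04,0,0.04],[-0.21,0.07,0,0.08],[-0.21,0.07,0,0.08]]]'; python3 st.py; 
```

```text
clock: 14.25
eef_pos: [459.1, -269.8, 41.3]
eef_rot: [-3.141, -0.001, -1.301]
wrist_force: [0.9, -2.6, -2.4]
finger_gap: 0.2
14.25 board [ -22.6  -100.06   41.33] rot [-3.14 -0.   -1.3 ] yaw-board 1.736667931919234 F [ 0.85 -2.58 -2.42] M [-0.58 -0.17  0.02] 0.16726864055663615
clock: 14.55
eef_pos: [458.1, -268.6, 41.4]
eef_rot: [-3.141, -0.002, -1.379]
wrist_force: [2.4, -8.6, -4.7]
finger_gap: 0.2
14.55 board [-23.46 -98.8   41.39] rot [-3.14 -0.   -1.38] yaw-board 1.6581867093228766 F [ 2.41 -8.57 -4.66] M [-1.44 -0.32 -0.08] 0.240012422775184
```

```bash
python3 -m pendant '[[[-0.1,0.02,0,0],[-0.1,0.02,0,0],[-0.1,0.02,0,0]]]'; python3 st.py; python3 - <<'E'
from h import *
c=snap('wrist','w14.png')
c=snap('scene','s14.png')['frame'];cv2.imwrite('pics/s14c.png',cv2.resize(c[180:290,220:420,::-1],None,fx=3.5,fy=3.5,interpolation=cv2.INTER_CUBIC))
E
```

```text
clock: 14.85
eef_pos: [458.0, -268.3, 41.5]
eef_rot: [-3.14, -0.003, -1.378]
wrist_force: [4.8, -12.6, -7.3]
finger_gap: 0.4
14.85 board [-23.47 -98.5   41.47] rot [-3.14 -0.   -1.38] yaw-board 1.6595531149344795 F [  4.83 -12.56  -7.25] M [-2.34 -0.6  -0.14] 0.40292873750803326
```

View pics/w14.png

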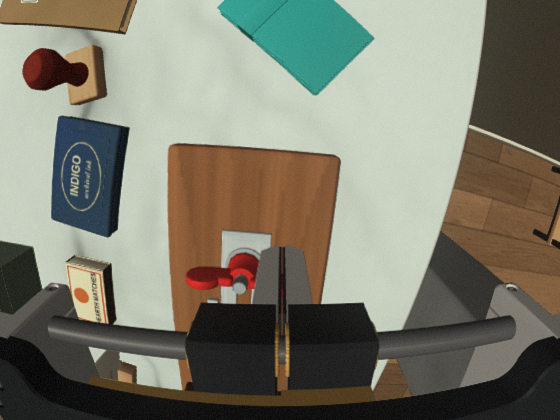

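The force rose to 13 N with no motion at q ≈ 2π, so the knob is at its end stop. I back off and check.

```bash
python3 -m pendant '[[[0.5,0,0,0],[1.2,0,0,0],[1.5,0,-2,0],[1.5,0,-6,0],[1.5,0,-10,0]]]'; python3 -m pendant '[[[0,0,-4,-0.14],[0,0,-6,-0.28],[2,2,-6,-0.42],[4,4,-6,-0.56],[5,5,-6,-0.7]]]';python3 -m pendant '[[[0,0,0,0],[0,0,0,0]]]'; python3 st.py; python3 - <<'E'
from h import *
import pickle
c=snap('wrist','w15.png');pickle.dump({'K':c['K'],'pose':c['pose'],'fish':1},open('w15.pkl','wb'))
for n in('scene','top'):
  c=snap(n,n+'15.png')['frame'];cv2.imwrite(f'pics/{n}15c.png',cv2.resize(c[170:290,200:430,::-1],None,fx=3.4,fy=3.4,interpolation=cv2.INTER_CUBIC))
E
```

```text
clock: 15.45
eef_pos: [459.7, -281.5, 142.1]
eef_rot: [3.14, 0.001, -1.382]
wrist_force: [-0.6, -0.5, 0.7]
finger_gap: 0.3
clock: 15.95
eef_pos: [419.1, -341.2, 201.4]
eef_rot: [3.142, 0.0, -0.677]
wrist_force: [0.2, 1.0, 0.4]
finger_gap: 0.3
clock: 16.15
eef_pos: [420.2, -339.6, 201.1]
eef_rot: [-3.141, 0.0, -0.689]
wrist_force: [0.1, 0.0, 0.4]
finger_gap: 0.5
16.15 board [ -68.48 -165.49  201.13] rot [-3.14  0.   -0.69] yaw-board 2.348268494608366 F [0.1  0.05 0.39] M [ 0.01  0.17 -0.01] 0.4823752876767159
```

View pics/w15.png

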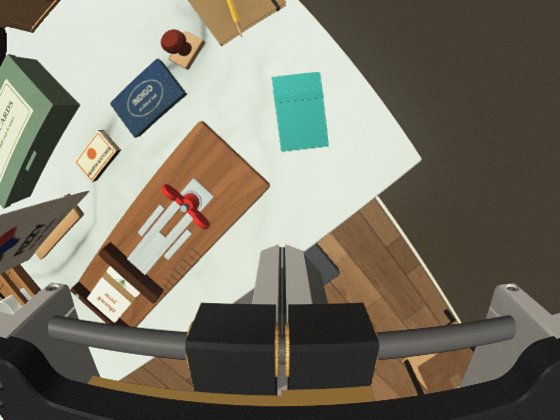

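View pics/scene15c.png

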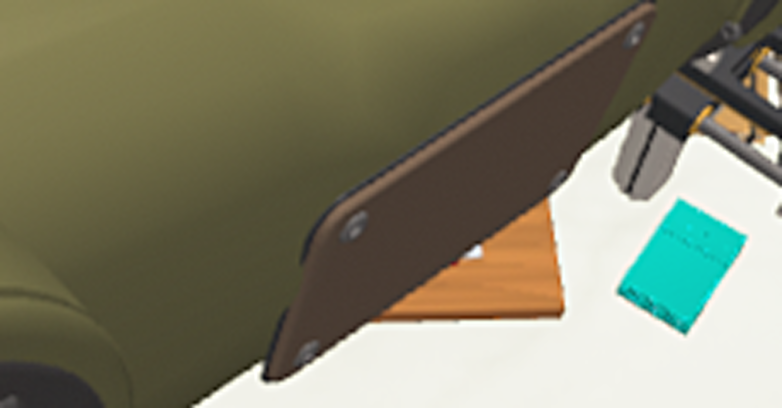

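View pics/top15c.png

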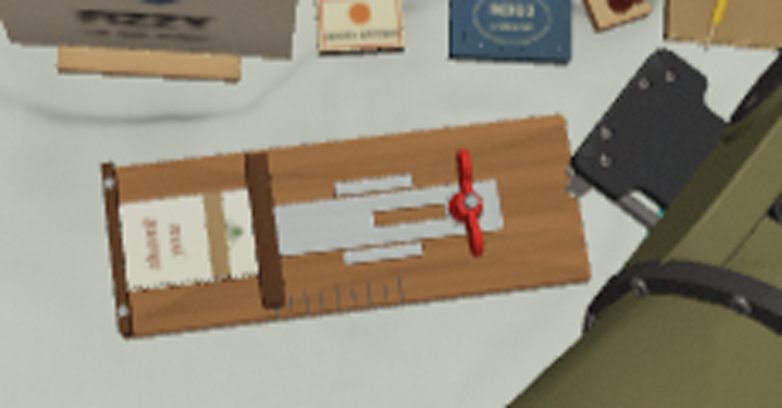

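```bash
python3 - <<'E'
import cv2
a=cv2.imread('pics/top15.png')[205:255,315:360];cv2.imwrite('pics/t15z.png',cv2.resize(a,None,fx=12,fy=12,interpolation=cv2.INTER_CUBIC))
a=cv2.imread('pics/w15.png')[170:240,145:225];cv2.imwrite('pics/w15z.png',cv2.resize(a,None,fx=8,fy=8,interpolation=cv2.INTER_CUBIC))
E
```

```text
(no output)
```

View pics/t15z.png

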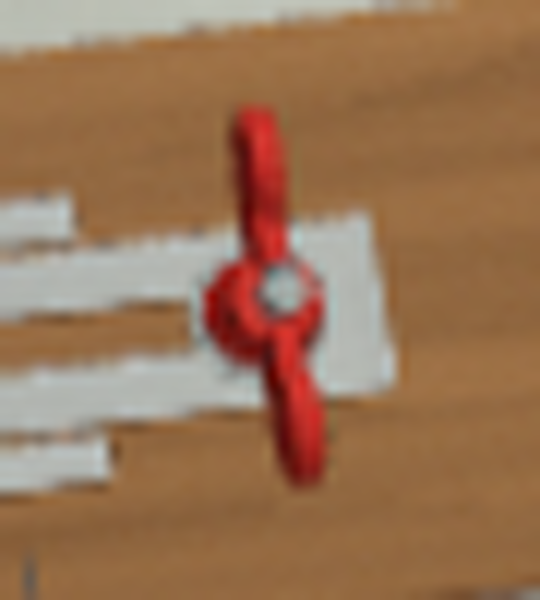

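View pics/w15z.png

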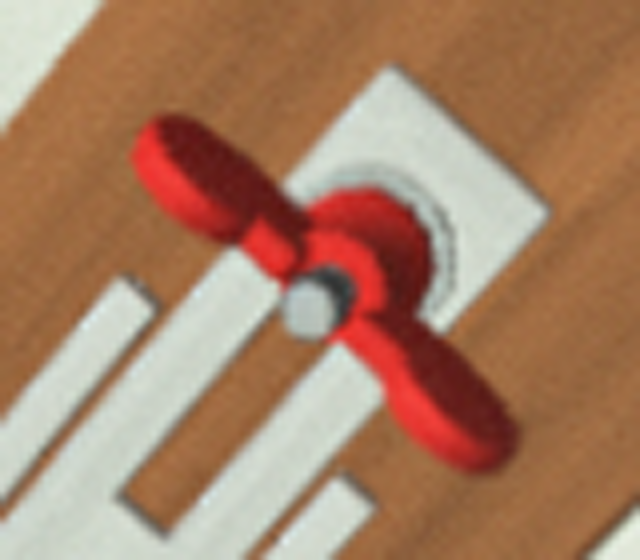

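```bash
python3 - <<'E'
from fit import *
v=np.load('v.npy');w15=pickle.load(open('w15.pkl','rb'));t=cams.camera('top')
Z=lambda x,y:(145+(x+.5)/8-.5,170+(y+.5)/8-.5);Q=lambda x,y:(315+(x+.5)/12-.5,205+(y+.5)/12-.5)
for n,c,a,b,z in(('wings w',w15,Z(158,145),Z(488,455),42),('bar end w',w15,Z(390,65),Z(548,210),21),('wings t',t,Q(255,108),Q(303,485),45),('bar end t',t,Q(365,210),Q(395,385),21)):
    d=inv(v,atz(c,a,z))-inv(v,atz(c,b,z));print(n,d,np.arctan2(d[1],d[0]))
C=lambda x,y:(200+(x+.5)/3.4-.5,170+(y+.5)/3.4-.5)
print('stop back top',inv(v,atz(t,C(270,230),41)))
q=manip.read_state();print(q['clock'],q['wrist_force'],q['qd'])
E
```

```text
wings w [62.5  -0.45  0.  ] -0.00716830006771601
bar end w [30.58  0.3   0.  ] 0.00968920544313128
wings t [67.14 -1.51 -0.  ] -0.02248809086112646
bar end t [32.14  0.54  0.  ] 0.016931358624514278
stop back top [-2.38 39.92 41.  ]
16.35 [ 0.48 -0.09 -0.67] [-0.    0.    0.   -0.   -0.   -0.01]
```

The wings lie along the board's x axis to within 0.02 rad, so q ≈ 6.28. The hand is clear, so I hand the job in.

```bash
python3 -c "
from cell import manip; print(manip.sign_off(), manip.read_state()['clock'])"
```

```text
the job is handed in; nothing more can be done
the job is handed in; nothing more can be done
```

The stop is pushed up against the gift cards and the red wing knob is tightened to its end stop. I handed the job in at about 16 s of the 69 s allowed.

- **Sliding stop:** I pushed the back of the stop with the closed fingertips until it stopped moving. The force rose from about 2 N to 14 N, and the pictures show the cards straight between the stop and the end stop.
- **Wing knob:** I turned it clockwise by pushing one wing round in short arcs, one after another without letting go, at about 4 to 5 N. I stopped when the force reached about 15 N with almost no further movement.
- **Last checks:** In the last pictures the wings lie along the board's x axis to within about 0.02 rad, so the knob reads about 6.28. The hand was about 200 mm above the counter, touching nothing, with less than 1 N at the wrist. I saw no change in the things standing around, but I did not measure their positions.
- **Disagreements:**
  - The top view puts the back of the stop at y ≈ 40 mm. The wrist view gives 33 mm, and 35 mm is expected; I put this down to calibration and reading error.
  - The finger's own angle at the end of the turn gave 6.2 rad rather than 6.28. I trusted the pictures and the rise in force instead.

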